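# Re-clip the dustpan in its ratchet clip

## Robot

A 6-joint arm with a two-finger parallel gripper is mounted at the origin on the work surface. World frame = base frame: x ahead of the robot, y to its left, z up, the work surface at z = 0. Lengths are in m, angles in rad, forces in N, time in s.
With the tool pointing down it reaches from about 0.375 to 0.75 m from the base axis. Payload 9 kg.
Tool frame: the origin (TCP) lies between the finger pads; the fingertips stand 11 mm ahead of it and the grasp point (between the pads) lies 8 mm behind it; x points along the fingers, y is the direction in which the jaws open and shut, and the axes are right-handed (so a half turn about x gives the same grasp; the last joint's range is limited). The gripper opens to 85 mm and grips with 20 to 120 N. Pads are 22 mm wide; open, the fingers measure 114 mm over their backs; the gripper's body (76 mm by 85 mm) begins 54 mm behind the grasp point. The pads swing forward as they close: fully open they stand 13 mm farther back than shut.
Start: joints at [0.92, 0.104, 0.097, 1.564, 0, 1.353], TCP at [0.252, 0.545, 0.242] pointing down, gripper open.
Joint ranges: [-2.99, 2.99], [-0.84, 1.86], [-1.1, 1.16], [-1.84, 2.11], [-1.51, 1.56], [-3.14, 3.14]. Speed limits (rad/s): [2.22, 2.22, 2.57, 3.14, 3.14, 3.14].

## Interface

Orientations are given as a unit quaternion [w, x, y, z].
In Python, from workcell import readout, optics, manip gives the robot as it stands. The module is installed in compiled form; this text tells all that it offers.
- The arm moves only by the shell command python3 -m crank 'ROWS' [FORCE]. ROWS is a JSON object of lists of equal length, an entry for each row: "grip": the finger opening in m, from 0 to 0.0854; "linear": the shift along the tool's x, y, z in m, a list of three; "turn": the turn, a rotation vector about the tool's x, y, z in rad, a list of three. In form: {"grip": [grip, ...], "linear": [[tx, ty, tz], ...], "turn": [[wx, wy, wz], ...]}. A call has 1 to 12 rows; each row shifts and turns the commanded pose from where the row before left it, along the tool's axes as they then stand; what a row does not reach is not made up. A row lasts 1/10 s, in which the tool goes at most 50 mm and 8.59 degrees, less where a joint would pass 70% of its speed; a pose out of reach is approached as far as the arm can. A call is refused whole if a number of a shift passes 0.05 or a number of a turn 0.15, either way. A call with a gripper value outside its range is refused whole. The fingers move at their own pace and stop on an object; FORCE is the grip in N (left out, the last holds). Time passes only in rows, so rows that do not move let the fingers close. It gives the time, the measured TCP pose, the force and the opening at its end, in the units of the state.
- readout.get_state(): the state, without advancing time (a new reading comes with each control period).
- optics.camera(name): name is "scene" or "top" or "wrist"; returns a dict with "color" (384x512x3 uint8, blue, green, red), "intrinsics" (3x3 intrinsics, pixels), "origin" and "orientation" of the camera in the world. Camera axes: x right, y up, looking along -z (the intrinsics and any distortion apply to the point x, -y, -z); pixel columns grow to the right and rows downward; lengths in m; the calibration is good to about 2 mm. A picture is of the moment at which its call begins. There is no depth.
- manip.close_job(): hands the job in, once; it reports no verdict.
The state is a dict: "t": time; "qpos": joint angles; "dq": joint speeds; "joint_torque": joint torques, N m; "tool_pos": TCP position; "ee_rot": TCP orientation; "wrist_force": force on the tool from outside, world axes, zero at the start; "moment": the same for the moment, N m; "opening": opening from 0.0 (shut) to 1.0 (fully open).
Only numpy, scipy, OpenCV 4.12 (cv2) and the standard library are available. Lean on these libraries where they do the work, as an engineer would, in place of code of your own. Each camera call takes 0.05 s, during which the arm holds its last target. There are 200 camera calls.

## Task

The dustpan's clip has been wound shut with the dustpan still outside it. Press the clip's knob down to free the ratchet pawl and turn it back until the cam is fully open, gently slide the dustpan in until its handle is fully home against the back stop, then click the knob forward until the handle is held snugly, without crushing it. Never force the knob backwards against the pawl, and leave the other things on the shelf where they are.

Things in the scene. Friction and masses are not known exactly. Their poses are not given: they have to be found in the camera images.
- clip: Steel ratchet clip, plate 115 x 184 x 4 mm fixed on the shelf. Origin: on the shelf, on the channel's centre line; the dustpan slides in along +x, between the snail cam (-y side) and the jaw's sprung shoe (+y side). The knob's upright axis is at x = 0, y = -56.5 mm. A pawl bracket 50 mm high stands 47 mm from that axis towards +x and -y, lower than the knob's grip.
- backstop: Fixed steel block across the end of the channel; its stop face is at x = +30 mm of the clip, 4 to 38 mm above the shelf. Origin as the clip's.
- jaw: Upright fixed steel jaw, y = +50 to +62 mm of the clip; origin as the clip's. It carries the black sprung shoe facing the channel at x = -29 to +13 mm: 2.2 N per mm, 16 mm travel. The cam squeezes the handle against it; snug is about 6 to 20 N. The shoe is set differently each time: its face rests anywhere from y = +11.5 to +21.5 mm, which is not reported.
- knob (a joint): Angle of ratchet knob and snail cam, 0 to 1.7 rad. 0: cam fully open (stop); grows clockwise from above, closing. Starts at 1.2 to 1.4, barring the channel. One click is 0.196 rad, 3 mm of cam; let go between teeth it may fall back to the last. Turning takes 0.02 to 0.05 N m; once squeezing (from 0.3 to 1.1 rad, as the shoe is set) each N on the handle adds about 0.038 N m (0.03 to 0.045).
- stem (a joint): How far the knob is pressed down, m, 0 (up) to 0.007 (bottom). A spring of 0.5 N per mm pushes it up: about 4 N to start, 7.5 N at the bottom. From 4.5 mm on, the teeth are clear of the pawl and the knob turns back freely; released, it springs up and the pawl catches again.
- knob_grip (a point): Point on the knob's axis, 82 mm above the shelf when the knob is up. The grip is a black bar 62 mm long (this point's x), 28 mm wide (its y) and 32 mm tall, 62 to 94 mm above the shelf; a small steel dot on top marks its +x end. Below it a 26 mm thick hub leads down to the teeth, 37 mm above the shelf.
- pawl: The brass spring pawl, a small blade pointing down onto the teeth, 30 mm from the knob's axis towards +x and -y of the clip. Origin at its lower tip.
- dustpan: Plastic dustpan lying loose, 0.18 to 0.29 kg. Origin: under the pan's centre. Pan 140 mm (x) by 170 mm (y), 4 mm floor, open at -x, side walls 30 mm high, back wall at +x 4 mm thick and 40 mm high. From it the handle runs on along +x, 24 mm wide, 14 to 32 mm above the shelf, round-ended. It starts in line with the channel, with 80 to 105 mm to go.
- handle_end (a point): The far end of the dustpan's handle (x = 180 mm of the dustpan, 23 mm above the shelf). Fully home it is at x = +30 mm of the clip.
- pan_wall (a point): Middle of the inner face of the dustpan's back wall, 18 mm above the shelf: the place to push towards +x from inside the pan (pushed higher up, the pan may tip).
- bottle_a: White spray bottle, empty, 72 mm wide and 223 mm tall; origin under its centre. Bystander.
- bottle_b: Another white spray bottle, as the first. Bystander.
- brush: Grey nylon scrub brush 110 x 50 x 52 mm, bristles down; origin under its centre. Bystander beside the dustpan.
- tape: Roll of cardboard-brown tape lying flat, 84 mm across, 25 mm high; origin under its centre. Bystander beside the clip.
- tin: Metal tin, 70 mm across, 55 mm tall; origin under its centre. Bystander beyond the back stop.
- spare_clip: Bent strip of steel (plain dustpan clip) 70 x 30 x 33 mm; origin under its centre. Bystander.

How it is judged:
On the way, in this order (a step that is already met when the one before it is completed fails the run):
1. the cam is turned back to fully open (knob under 0.15 rad) (value of joint knob below 0.15 rad), for 0.1 s.
2. the handle is fully home, within 4 mm of the back stop (x of handle_end in the frame of clip above 0.026 m), for 0.1 s.
At the end, for the whole second after the job is handed in: The dustpan lies on the shelf at rest with its handle within 4 mm of the back stop, squeezed against the jaw's shoe with 6 to 20 N by the ratcheted cam, and the knob is up (pressed in by less than 2 mm) (x of handle_end in the frame of clip above 0.026 m and contact force between jaw and dustpan between 6 and 20 N and value of joint stem below 0.002 m and linear speed of dustpan below 0.01 m/s and height (world z) of dustpan below 0.008 m); the robot touches nothing.
It fails at once if the knob is forced against the pawl (over 15 N on the pawl) (contact force between pawl and anything else above 15 N).
It fails at once if the handle is crushed (over 25 N against the jaw) (contact force between jaw and dustpan above 25 N).
It fails at once if the dustpan is rammed into the back stop (over 30 N) (contact force between dustpan and backstop above 30 N).
It fails at once if a bystander is knocked more than 40 mm away (distance of any of bottle_a, bottle_b, brush, tape, tin, spare_clip from where it was at the start of the episode above 0.04 m).
It also fails if it takes over 72 s, if anything falls off the work surface, if the arm or the gripper's body presses on something with over 40 N, if the wrist force passes 120 N, or if a joint passes its speed limit or range.

## Working session

There is one attempt and no reset: what is moved stays moved. The work goes in short steps, Python scripts to look and compute and a shell command to move; the robot and the scene stay as the last step left them, time stands still between calls to the robot, and variables do not carry over. Pictures are saved under pics/ and viewed, about 8 in all and at most 12, crops included, and the job is handed in when it is done.

```bash
mkdir -p pics
cat > h.py <<'E'
import numpy as np, cv2
from scipy.spatial.transform import Rotation as R
from workcell import readout, optics, manip
def rot(q): return R.from_quat([q[1],q[2],q[3],q[0]]).as_matrix()
def snap(n,f):
    c=optics.camera(n); cv2.imwrite('pics/'+f,c['color']); np.savez('pics/'+f[:-4]+'.npz',K=c['intrinsics'],o=c['origin'],q=c['orientation']); return c
def load(f):
    d=np.load('pics/'+f[:-4]+'.npz'); return d['K'],d['o'],rot(d['q'])
def ray(f,u,v,z):
    K,o,M=load(f); p=np.linalg.inv(K)@[u,v,1]; d=M@[p[0],-p[1],-p[2]]; return o+d*(z-o[2])/d[2]
def proj(f,P):
    K,o,M=load(f); c=M.T@(np.array(P)-o); p=K@[c[0],-c[1],-c[2]]; return p[:2]/p[2]
E
python3 - <<'E'
from h import *
for n in('top','scene'):
    c=snap(n,n+'0.png'); print(n,{k:v for k,v in c.items() if k!='color'})
    cv2.imwrite('pics/%s0b.png'%n,cv2.resize(c['color'],(800,600),interpolation=cv2.INTER_CUBIC))
print(readout.get_state())
E
```

```text
top {'intrinsics': array([[459.989386  ,   0.        , 264.07889568],
       [  0.        , 459.989386  , 185.99501184],
       [  0.        ,   0.        ,   1.        ]]), 'origin': array([0.39052563, 0.10889725, 1.46205513]), 'orientation': array([-0.69930268, -0.04678998,  0.04705701,  0.71173878])}
scene {'intrinsics': array([[351.99338038,   0.        , 259.37859205],
       [  0.        , 351.99338038, 190.54579691],
       [  0.        ,   0.        ,   1.        ]]), 'origin': array([ 1.08196771, -0.578088  ,  1.03417087]), 'orientation': array([0.88053518, 0.34102927, 0.1112944 , 0.3097909 ])}
{'t': 0.1, 'qpos': array([ 9.20299031e-01,  1.04670954e-01,  9.65285248e-02,  1.56389793e+00,
       -1.87643766e-06,  1.35313559e+00]), 'dq': array([ 0.00025902, -0.00082661,  0.0014995 ,  0.00090713,  0.00011025,
       -0.00118178]), 'joint_torque': array([ 5.93727615e-03, -5.58208001e+01,  5.04719245e+01,  1.30603925e-02,
       -3.12700759e-04, -1.31996455e-05]), 'tool_pos': array([0.25145691, 0.5444422 , 0.24157152]), 'ee_rot': array([ 0.69042746,  0.1514397 ,  0.69079623, -0.15223834]), 'wrist_force': array([-0.8944681 ,  0.22448421,  0.56699109]), 'moment': array([0.01027407, 0.00638376, 0.0413669 ]), 'opening': 0.9973852071205996}
```

View pics/top0b.png

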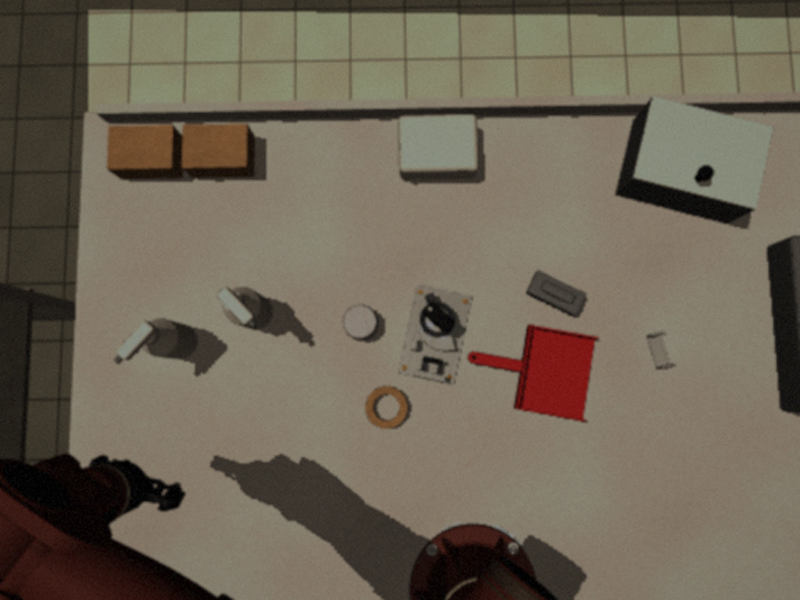

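View pics/scene0b.png

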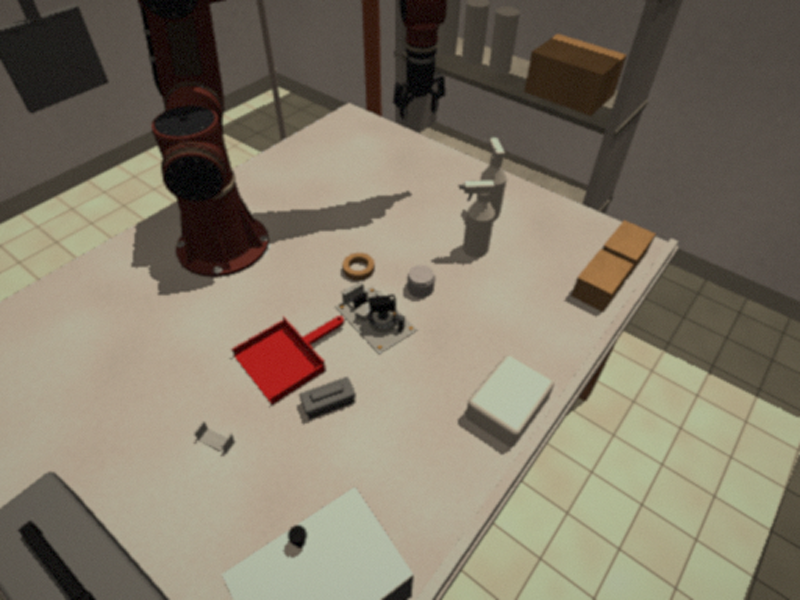

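Run:
```python
from h import *
im=cv2.imread('pics/top0.png')[170:280,215:395]
im=cv2.convertScaleAbs(im,alpha=1.5,beta=10)
cv2.imwrite('pics/crop0.png',cv2.resize(im,None,fx=4.4,fy=4.4,interpolation=cv2.INTER_CUBIC))
hsv=cv2.cvtColor(cv2.imread('pics/top0.png'),cv2.COLOR_BGR2HSV)
m=((hsv[...,0]<8)|(hsv[...,0]>172))&(hsv[...,1]>180)&(hsv[...,2]>90); m[:,:260]=0;m[:200]=0;m[275:]=0
v,u=np.nonzero(m);print(u.min(),u.max(),v.min(),v.max(),len(u))
# handle: columns left of pan
for c in range(u.min(),u.min()+40,2):
    r=v[u==c]; print(c,r.min(),r.max(),end='; ')
```

```text
300 380 209 268 2328
300 227 229; 302 226 231; 304 226 232; 306 226 232; 308 227 232; 310 227 232; 312 227 233; 314 228 233; 316 228 234; 318 228 234; 320 229 234; 322 229 235; 324 230 235; 326 230 236; 328 230 236; 330 231 236; 332 231 257; 334 231 261; 336 228 262; 338 215 262;
```

View pics/crop0.png

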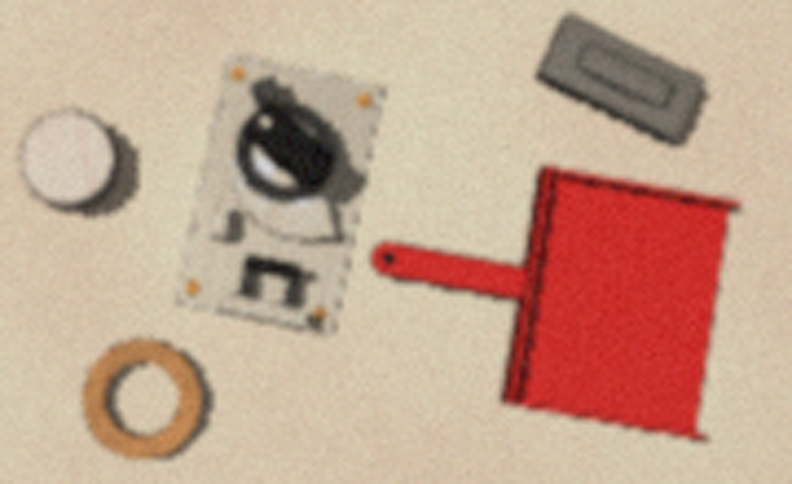

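Run:
```python
from h import *
f='top0.png'
def p(u,v,z): return ray(f,215+u/4.4-.4,170+v/4.4-.4,z)
C=np.array([p(*a,.004) for a in[(232,55),(385,90),(335,335),(178,303)]])
S=np.array([p(*a,.005) for a in[(238,73),(364,100),(319,314),(192,287)]])
print('corners',C.round(4).tolist(),C.mean(0)); print('screws',S.mean(0))
ey=((C[2]+C[3])-(C[0]+C[1]));print('clip y yaw',np.arctan2(ey[1],ey[0])); ex=(C[0]+C[3]-C[1]-C[2]);print('clip x yaw',np.arctan2(ex[1],ex[0]))
e=(S[2]+S[3]-S[0]-S[1]);print(np.arctan2(e[1],e[0])); e=(S[0]+S[3]-S[1]-S[2]);print(np.arctan2(e[1],e[0]))
print('dot',p(265,122,.094),'bar ctr',p(290,146,.094))
for c in(308,318,328):
    r={308:(227,232),318:(228,234),328:(230.5,236)}[c]; print(ray(f,c,np.mean(r),.032))
print('tip',ray(f,299.5,228,.028)); 
for n,a in dict(panBL=(545,168),panTR=(740,205),panb2=(505,402),pan4=(705,438)).items(): print(n,p(*a,.04 if 'b' in n.lower()[-2:] or 'BL'in n else .03))
print('tin',p(68,158,.055),'tape',p(148,398,.025),'brush',p(622,78,.05))
```

```text
corners [[0.5977, 0.096, 0.004], [0.5701, -0.0146, 0.004], [0.3944, 0.0262, 0.004], [0.4191, 0.138, 0.004]] [0.49532805 0.06140015 0.004     ]
screws [0.49675142 0.06447782 0.005     ]
clip y yaw 2.9122407914112416
clip x yaw 1.3397669902290792
2.9109184323365342
1.3425020221098456
dot [0.53853666 0.07522783 0.094     ] bar ctr [0.52186305 0.058604   0.094     ]
[ 0.44325217 -0.02694999  0.032     ]
[ 0.43808257 -0.05776065  0.032     ]
[ 0.43060898 -0.08846069  0.032     ]
tip [ 0.44850631 -0.00106526  0.028     ]
panBL [ 0.50832461 -0.12259981  0.04      ]
panTR [ 0.48048989 -0.26112616  0.03      ]
panb2 [ 0.34616864 -0.08851725  0.04      ]
pan4 [ 0.31865182 -0.22834315  0.03      ]
tin [0.51993887 0.21216681 0.055     ] tape [0.35286235 0.15958602 0.025     ] brush [ 0.56998173 -0.17759936  0.05      ]
```

```bash
cat >> h.py <<'E'
def need(p,yaw=None):
    "remaining shift in tool axes, and turn to reach vertical with tool-y at yaw"
    s=readout.get_state(); M=rot(s['ee_rot']); d=np.array(p)-s['tool_pos']
    o=''
    if yaw is not None:
        y=np.array([np.cos(yaw),np.sin(yaw),0]); x=np.array([0,0,-1]); T=np.c_[x,y,np.cross(x,y)]
        o=R.from_matrix(M.T@T).as_rotvec().round(4)
    print('t',round(s['t'],2),'tcp',s['tool_pos'].round(4),'yaw',np.arctan2(M[1,1],M[0,1]).round(4),'shift',(M.T@d).round(4),'turn',o,'F',s['wrist_force'].round(2),'M',s['moment'].round(3),'op',round(s['opening'],3),'q6',round(s['qpos'][5],3))
E
python3 - <<'E'
from h import *
need([.51,.06,.25],2.354)
need([.51,.06,.25],-.788)
print(rot(readout.get_state()['ee_rot']).round(3))
E
```

```text
t 0.1 tcp [0.2515 0.5444 0.2416] yaw 1.138 shift [-0.0081 -0.3313  0.4379] turn [-1.216e+00 -1.000e-03  9.000e-04] F [-0.89  0.22  0.57] M [0.01  0.006 0.041] op 0.997 q6 1.353
t 0.1 tcp [0.2515 0.5444 0.2416] yaw 1.138 shift [-0.0081 -0.3313  0.4379] turn [1.926e+00 1.000e-03 1.100e-03] F [-0.89  0.22  0.57] M [0.01  0.006 0.041] op 0.997 q6 1.353
[[-0.001  0.419  0.908]
 [-0.001  0.908 -0.419]
 [-1.    -0.001 -0.   ]]
```

```bash
python3 -m crank '{"grip":[0.085,0.085,0.085,0.085,0.085,0.085,0.085,0.085,0.085,0.085,0.085,0.085],"linear":[[-0.01,-0.0276,0.0365],[0,-0.0276,0.0365],[0,-0.0276,0.0365],[0,-0.0276,0.0365],[0,-0.0276,0.0365],[0,-0.0276,0.0365],[0,-0.0276,0.0365],[0,-0.0276,0.0365],[0,-0.0276,0.0365],[0,-0.0276,0.0365],[0,-0.0276,0.0365],[0,-0.0276,0.0365]],"turn":[[0,0,0],[0,0,0],[0,0,0],[0,0,0],[0,0,0],[0,0,0],[0,0,0],[0,0,0],[0,0,0],[0,0,0],[0,0,0],[0,0,0]]}' 40
python3 -m crank '{"grip":[0.085,0.085,0.085,0.085,0.085,0.085,0.085,0.085,0.085,0.085],"linear":[[0,0,0],[0,0,0],[0,0,0],[0,0,0],[0,0,0],[0,0,0],[0,0,0],[0,0,0],[0,0,0],[0,0,0]],"turn":[[-0.14,0,0],[-0.14,0,0],[-0.14,0,0],[-0.14,0,0],[-0.14,0,0],[-0.14,0,0],[-0.14,0,0],[-0.14,0,0],[-0.096,0,0],[0,0,0]]}'
python3 - <<'E'
from h import *
need([.522,.0586,.2],2.354)
c=snap('wrist','w1.png');cv2.imwrite('pics/w1b.png',cv2.resize(cv2.convertScaleAbs(c['color'],alpha=1.5,beta=10),(800,600),interpolation=cv2.INTER_CUBIC))
print(c['origin'],c['orientation'],c['intrinsics'])
E
```

```text
t: 1.3
tool_pos: [0.5108, 0.0585, 0.2521]
ee_rot: [0.691, 0.152, 0.691, -0.152]
wrist_force: [1.1, -0.2, 0.3]
opening: 0.995
t: 2.3
tool_pos: [0.5102, 0.0604, 0.252]
ee_rot: [0.653, -0.27, 0.654, 0.27]
wrist_force: [0.0, -0.5, 0.2]
opening: 0.996
t 2.3 tcp [0.5102 0.0604 0.252 ] yaw 2.3554 shift [ 0.052  -0.0096  0.0071] turn [ 0.0014 -0.0003 -0.0005] F [ 0.01 -0.49  0.17] M [ 0.009 -0.045  0.005] op 0.996 q6 -0.922
[0.46355169 0.01329581 0.38353316] [ 0.37965534 -0.05009356 -0.12262123  0.91559625] [[269.14875144   0.         255.92780763]
 [  0.         269.14875144 193.78279539]
 [  0.           0.           1.        ]]
```

View pics/w1b.png

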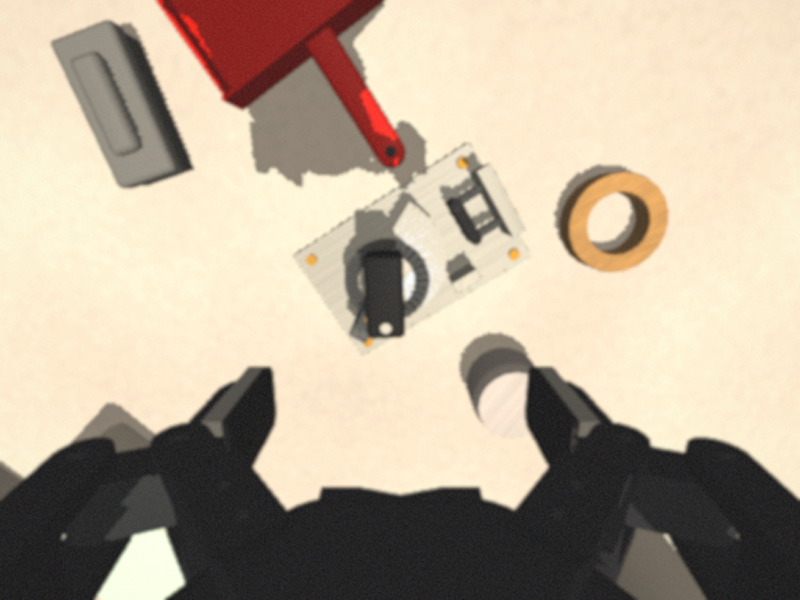

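Run:
```python
from h import *
f='w1.png'
im=cv2.imread('pics/w1.png')[150:250,215:325]
cv2.imwrite('pics/w1c.png',cv2.resize(cv2.convertScaleAbs(im,alpha=2.2,beta=20),(770,700),interpolation=cv2.INTER_CUBIC))
g=lambda u,v,z: ray(f,u/1.5625-.2,v/1.5625-.2,z)
Q=np.array([g(*a,.094) for a in[(365,262),(403,262),(404,335),(368,336)]]);print(Q.round(4)[:,:2].tolist(),Q.mean(0),np.linalg.norm(Q[0]-Q[3]),np.linalg.norm(Q[0]-Q[1]))
d=Q[2]+Q[3]-Q[0]-Q[1];print('bar yaw',np.arctan2(d[1],d[0]));print('dot',g(385,328,.094))
C=np.array([g(*a,.004) for a in[(295,253),(467,143),(530,258),(362,355)]]);print(C.round(4).tolist(),C.mean(0))
print('tip',g(392,165,.025))
```

```text
[[0.5154, 0.031], [0.4967, 0.0497], [0.5341, 0.0882], [0.5532, 0.0702]] [0.52483308 0.0597996  0.094     ] 0.05446490083507212 0.026408162974157448
bar yaw 0.8015875516702022
dot [0.54004195 0.07468384 0.094     ]
[[0.5703, -0.014, 0.004], [0.3967, 0.0273, 0.004], [0.4228, 0.1402, 0.004], [0.5992, 0.0973, 0.004]] [0.49726378 0.06269023 0.004     ]
tip [ 0.45480483 -0.00414321  0.025     ]
```

View pics/w1c.png

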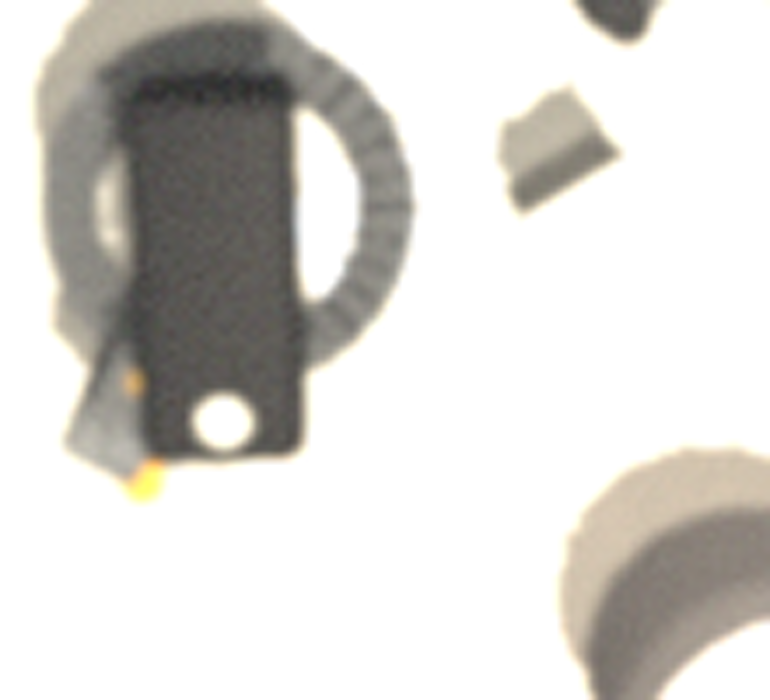

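Run:
```python
from h import *
f='w1.png'
g=lambda x,y,z=.094: ray(f,215+x/7-.43,150+y/7-.43,z)
Q=np.array([g(*a) for a in[(124,97),(294,97),(303,457),(144,460)]]);print(Q.mean(0),np.linalg.norm(Q[0]-Q[3]),np.linalg.norm(Q[0]-Q[1]))
d=Q[2]+Q[3]-Q[0]-Q[1];y=np.arctan2(d[1],d[0]);print('bar yaw',y)
need([*Q.mean(0)[:2],.074],y+np.pi/2)
print('bottle clearance etc', g(385,100,.05))
```

```text
[0.52405822 0.05791334 0.094     ] 0.05944704186378314 0.026265795245964393
bar yaw 0.8134434945998402
t 2.35 tcp [0.5102 0.0604 0.252 ] yaw 2.3518 shift [ 0.178  -0.0116  0.0082] turn [-0.0324 -0.0003 -0.0005] F [-0.05 -0.07  0.14] M [-0.037  0.01   0.008] op 0.996 q6 -0.918
bottle clearance etc [0.48807299 0.06247626 0.05      ]
```

```bash
python3 -m crank '{"grip":[0.06,0.06,0.06,0.06,0.06,0.06,0.06],"linear":[[0,-0.0115,0.0077],[0.04,0,0],[0.04,0,0],[0.04,0,0],[0.04,0,0],[0.02,0,0],[0,0,0]],"turn":[[-0.02,0,0],[0,0,0],[0,0,0],[0,0,0],[0,0,0],[0,0,0],[0,0,0]]}' 30
python3 - <<'E'
from h import *
need([.5235,.0585,.071],2.375)
E
python3 -m crank '{"grip":[0.045,0.04,0.035,0.03,0.02,0.02,0.02,0.02],"linear":[[0,0,0],[0,0,0],[0,0,0],[0,0,0],[0,0,0],[0,0,0],[0,0,0],[0,0,0]],"turn":[[0,0,0],[0,0,0],[0,0,0],[0,0,0],[0,0,0],[0,0,0],[0,0,0],[0,0,0]]}' 30
python3 - <<'E'
from h import *
need([.5235,.0585,.071],2.375)
E
```

```text
t: 3.05
tool_pos: [0.5213, 0.058, 0.0688]
ee_rot: [0.649, -0.274, 0.653, 0.277]
wrist_force: [0.1, -0.1, -0.2]
opening: 0.703
t 3.05 tcp [0.5213 0.058  0.0688] yaw 2.3713 shift [-0.0022 -0.0012  0.0019] turn [-0.0037 -0.0034 -0.0049] F [ 0.1  -0.1  -0.23] M [-0.003  0.059 -0.023] op 0.703 q6 -0.939
t: 3.85
tool_pos: [0.5243, 0.0577, 0.0726]
ee_rot: [0.651, -0.276, 0.651, 0.276]
wrist_force: [-0.8, 2.0, 3.5]
opening: 0.326
t 3.85 tcp [0.5243 0.0577 0.0726] yaw 2.3741 shift [0.0016 0.0011 0.    ] turn [-0.0009  0.0007  0.0005] F [-0.81  1.98  3.46] M [ 0.386 -0.14  -0.007] op 0.326 q6 -0.942
```

```bash
python3 -m crank '{"grip":[0.02,0.02,0.02,0.02,0.02,0.02,0.02],"linear":[[0,0,0],[0,0,0],[0.002,0,0],[0.002,0,0],[0.0015,0,0],[0.001,0,0],[0,0,0]],"turn":[[0,0,0],[0,0,0],[0,0,0],[0,0,0],[0,0,0],[0,0,0],[0,0,0]]}' 80
python3 - <<'E'
from h import *
need([.5235,.0585,.071],2.375)
E
```

```text
t: 4.55
tool_pos: [0.5244, 0.0577, 0.0666]
ee_rot: [0.651, -0.277, 0.65, 0.276]
wrist_force: [-1.5, 2.8, 10.9]
opening: 0.317
t 4.55 tcp [0.5244 0.0577 0.0666] yaw 2.3741 shift [-0.0044  0.0012 -0.    ] turn [-0.0009  0.0008  0.0007] F [-1.55  2.82 10.94] M [ 0.641  0.25  -0.001] op 0.317 q6 -0.942
```

```bash
python3 -m crank '{"grip":[0.02,0.02,0.02,0.02],"linear":[[0,0,0],[0,0,0],[0,0,0],[0,0,0]],"turn":[[-0.03,0,0],[-0.04,0,0],[-0.04,0,0],[0,0,0]]}' 80
python3 - <<'E'
from h import *
need([.5235,.0585,.071],2.375)
E
python3 -m crank '{"grip":[0.02,0.02,0.02,0.02,0.02,0.02,0.02,0.02,0.02],"linear":[[0,0,0],[0,0,0],[0,0,0],[0,0,0],[0,0,0],[0,0,0],[0,0,0],[0,0,0],[0,0,0]],"turn":[[-0.05,0,0],[-0.05,0,0],[-0.05,0,0],[-0.05,0,0],[-0.05,0,0],[-0.05,0,0],[-0.05,0,0],[-0.05,0,0],[0,0,0]]}' 80
python3 - <<'E'
from h import *
need([.5235,.0585,.071],2.375)
E
```

```text
t: 4.95
tool_pos: [0.5244, 0.0577, 0.0666]
ee_rot: [0.635, -0.312, 0.634, 0.312]
wrist_force: [-0.3, 1.4, 10.0]
opening: 0.312
t 4.95 tcp [0.5244 0.0577 0.0666] yaw 2.4854 shift [-0.0044  0.0013  0.0001] turn [0.1104 0.0009 0.0009] F [-0.3   1.43 10.02] M [0.57  0.178 0.039] op 0.312 q6 -1.053
t: 5.85
tool_pos: [0.5246, 0.0576, 0.0666]
ee_rot: [0.56, -0.432, 0.559, 0.432]
wrist_force: [0.2, 1.6, 8.9]
opening: 0.314
t 5.85 tcp [0.5246 0.0576 0.0666] yaw 2.8858 shift [-0.0044  0.0013  0.0006] turn [0.5108 0.0009 0.0015] F [0.19 1.55 8.92] M [ 0.536 -0.129 -0.01 ] op 0.314 q6 -1.454
```

```bash
python3 -m crank '{"grip":[0.02,0.02,0.02,0.02,0.02,0.02,0.02,0.02,0.02,0.02,0.02],"linear":[[0,0,0],[0,0,0],[0,0,0],[0,0,0],[0,0,0],[0,0,0],[0,0,0],[0,0,0],[0,0,0],[0,0,0],[0,0,0]],"turn":[[-0.06,0,0],[-0.06,0,0],[-0.06,0,0],[-0.06,0,0],[-0.06,0,0],[-0.06,0,0],[-0.06,0,0],[-0.06,0,0],[-0.06,0,0],[-0.06,0,0],[0,0,0]]}' 80
python3 - <<'E'
from h import *
need([.5235,.0585,.071],2.375)
E
python3 -m crank '{"grip":[0.02,0.02,0.02],"linear":[[0,0,0],[0,0,0],[0,0,0]],"turn":[[-0.03,0,0],[-0.03,0,0],[0,0,0]]}' 80
python3 - <<'E'
from h import *
need([.5235,.0585,.071],2.375)
E
python3 -m crank '{"grip":[0.02,0.02,0.02],"linear":[[0,0,0],[0,0,0],[0,0,0]],"turn":[[-0.03,0,0],[-0.03,0,0],[0,0,0]]}' 80
python3 - <<'E'
from h import *
need([.5235,.0585,.071],2.375)
E
```

```text
t: 6.95
tool_pos: [0.525, 0.0577, 0.0667]
ee_rot: [-0.408, 0.579, -0.406, -0.578]
wrist_force: [2.1, 2.4, 7.3]
opening: 0.312
t 6.95 tcp [0.525  0.0577 0.0667] yaw -2.797 shift [-0.0043  0.0012  0.0012] turn [1.1112e+00 1.0000e-03 2.5000e-03] F [2.14 2.41 7.34] M [ 0.8   -0.615 -0.056] op 0.312 q6 -2.054
t: 7.25
tool_pos: [0.525, 0.0578, 0.0666]
ee_rot: [-0.39, 0.591, -0.389, -0.589]
wrist_force: [2.1, 3.6, 7.1]
opening: 0.316
t 7.25 tcp [0.525  0.0578 0.0666] yaw -2.738 shift [-0.0044  0.0011  0.0012] turn [1.1702e+00 1.0000e-03 2.5000e-03] F [2.11 3.58 7.08] M [ 0.787 -0.715  0.024] op 0.316 q6 -2.113
t: 7.55
tool_pos: [0.5251, 0.0578, 0.0667]
ee_rot: [-0.372, 0.602, -0.371, -0.601]
wrist_force: [2.5, 3.0, 7.2]
opening: 0.315
t 7.55 tcp [0.5251 0.0578 0.0667] yaw -2.678 shift [-0.0043  0.0011  0.0013] turn [1.2302e+00 1.1000e-03 2.7000e-03] F [2.48 3.03 7.23] M [ 0.854 -0.745  0.01 ] op 0.315 q6 -2.173
```

```bash
for i in 1; do :; done
python3 -m crank '{"grip":[0.02,0.02],"linear":[[0,0,0],[0,0,0]],"turn":[[-0.03,0,0],[0,0,0]]}' 80 >/dev/null
python3 -c "from h import *;need([.5235,.0585,.071],2.375)"
python3 -m crank '{"grip":[0.02,0.02],"linear":[[0,0,0],[0,0,0]],"turn":[[-0.03,0,0],[0,0,0]]}' 80 >/dev/null
python3 -c "from h import *;need([.5235,.0585,.071],2.375)"
python3 -m crank '{"grip":[0.02,0.02],"linear":[[0,0,0],[0,0,0]],"turn":[[-0.02,0,0],[0,0,0]]}' 80 >/dev/null
python3 -c "from h import *;need([.5235,.0585,.071],2.375)"
```

```text
t 7.75 tcp [0.5251 0.0578 0.0666] yaw -2.6481 shift [-0.0044  0.0011  0.0014] turn [1.2601e+00 1.1000e-03 2.7000e-03] F [2.97 3.28 6.76] M [ 0.813 -0.737 -0.012] op 0.313 q6 -2.203
t 7.95 tcp [0.5251 0.0578 0.0667] yaw -2.6185 shift [-0.0043  0.001   0.0014] turn [1.2897e+00 1.2000e-03 2.7000e-03] F [2.86 3.22 7.82] M [ 0.916 -0.736 -0.262] op 0.317 q6 -2.233
t 8.15 tcp [0.5251 0.0579 0.0667] yaw -2.5994 shift [-0.0043  0.001   0.0014] turn [1.3088e+00 1.3000e-03 2.7000e-03] F [3.43 3.24 5.87] M [ 1.    -0.774 -0.656] op 0.315 q6 -2.252
```

```bash
python3 -m crank '{"grip":[0.02,0.02,0.02,0.02,0.04,0.05,0.06,0.06,0.06,0.06,0.06],"linear":[[0,0,0],[-0.003,0,0],[-0.003,0,0],[0,0,0],[0,0,0],[0,0,0],[0,0,0],[-0.03,0,0],[-0.05,0,0],[-0.05,0,0],[0,0,0]],"turn":[[0.03,0,0],[0,0,0],[0,0,0],[0,0,0],[0,0,0],[0,0,0],[0,0,0],[0,0,0],[0,0,0],[0,0,0],[0,0,0]]}' 30
python3 - <<'E'
from h import *
c=snap('top','top1.png')
im=cv2.convertScaleAbs(c['color'][170:280,215:395],alpha=1.5,beta=10)
cv2.imwrite('pics/t1b.png',cv2.resize(im,None,fx=4.4,fy=4.4,interpolation=cv2.INTER_CUBIC))
ex=np.array([np.cos(1.341),np.sin(1.341)]);ey=np.array([-ex[1],ex[0]]);O=np.array([.4695,.0712])
def W(x,y):return O+x*ex+y*ey
tip=np.array([.452,-.0025]);d=(tip-O);print('tip in clip',d@ex,d@ey)
# pan wall inner approx: handle_end x=180, wall outer 70
for x in(-.074-.180,-.074-.114-.03): print(x,W(x,0),)
p=W(-.074-.114-.045,0);need([*p,.25],1.341+np.pi/2);need([*p,.25],1.341-np.pi/2)
E
```

```text
t: 9.25
tool_pos: [0.5266, 0.0571, 0.2088]
ee_rot: [-0.358, 0.613, -0.356, -0.607]
wrist_force: [1.6, -0.2, 0.0]
opening: 0.704
tip in clip -0.0757487700875891 0.0002526464279705817
-0.254 [ 0.41164408 -0.17612305]
-0.218 [ 0.41984413 -0.14106939]
t 9.3 tcp [0.5256 0.0572 0.2054] yaw -2.6292 shift [-0.045   0.1994 -0.1322] turn [ 0.7421 -0.0019  0.0054] F [ 0.63  0.05 -1.05] M [0.008 0.025 0.014] op 0.698 q6 -2.222
t 9.3 tcp [0.5256 0.0572 0.2054] yaw -2.6292 shift [-0.045   0.1994 -0.1322] turn [-2.3994e+00 -6.8000e-03 -2.3000e-03] F [ 0.63  0.05 -1.05] M [0.008 0.025 0.014] op 0.698 q6 -2.222
```

View pics/t1b.png

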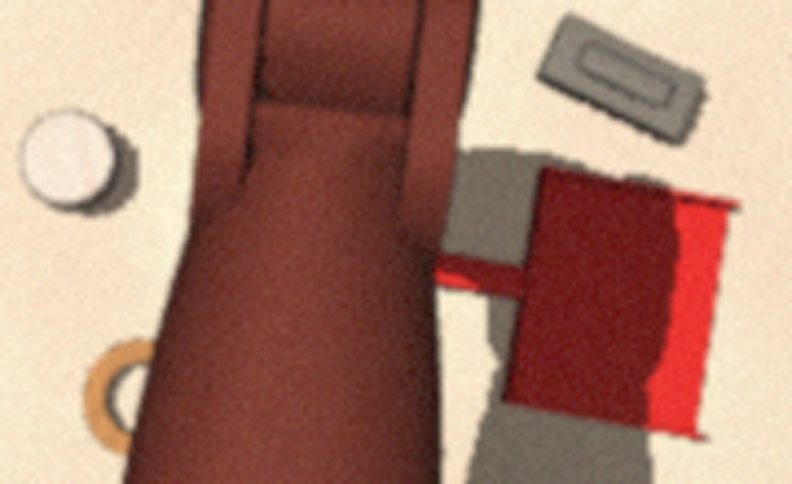

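```bash
python3 -m crank '{"grip":[0.05,0.05,0.05,0.05,0.05,0.05,0.05,0.05,0.05,0.05,0.05,0.05],"linear":[[0,0.0332,-0.022],[0,0.0332,-0.022],[0,0.0332,-0.022],[0,0.0332,-0.022],[0,0.0332,-0.022],[0,0.0332,-0.022],[0,0,0],[0,0,0],[0,0,0],[0,0,0],[0,0,0],[0,0,0]],"turn":[[0,0,0],[0,0,0],[0,0,0],[0,0,0],[0,0,0],[0,0,0],[0.14,0,0],[0.14,0,0],[0.14,0,0],[0.14,0,0],[0.14,0,0],[0.042,0,0]]}' 30
python3 - <<'E'
from h import *
ex=np.array([np.cos(1.341),np.sin(1.341)]);ey=np.array([-ex[1],ex[0]]);O=np.array([.4695,.0712])
need([*(O-.235*ex),.020],1.341+np.pi/2)
c=snap('wrist','w2.png');cv2.imwrite('pics/w2b.png',cv2.resize(cv2.convertScaleAbs(c['color'],alpha=1.3,beta=10),(800,600),interpolation=cv2.INTER_CUBIC))
c=snap('top','top2.png')
im=cv2.convertScaleAbs(c['color'][170:280,215:395],alpha=1.5,beta=10)
cv2.imwrite('pics/t2b.png',cv2.resize(im,None,fx=4.4,fy=4.4,interpolation=cv2.INTER_CUBIC))
E
```

```text
t: 10.5
tool_pos: [0.4143, -0.1548, 0.2002]
ee_rot: [0.555, -0.437, 0.555, 0.439]
wrist_force: [1.4, 0.1, -0.4]
opening: 0.583
t 10.5 tcp [ 0.4143 -0.1548  0.2002] yaw 2.9067 shift [ 0.1802 -0.0027 -0.0026] turn [-0.0051  0.0009 -0.0025] F [ 1.37  0.1  -0.45] M [-0.022  0.012 -0.06 ] op 0.583 q6 -1.991
```

View pics/w2b.png

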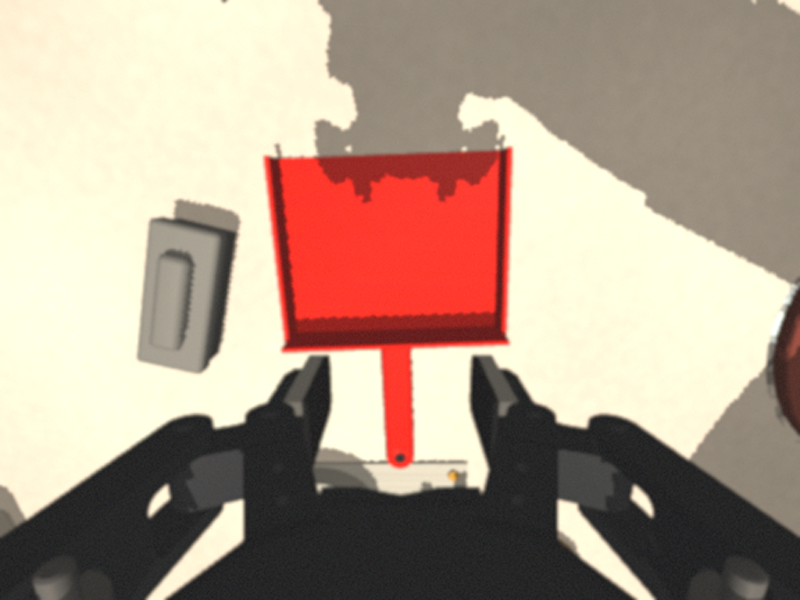

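Run:
```python
from h import *
ex=np.array([np.cos(1.341),np.sin(1.341)]);ey=np.array([-ex[1],ex[0]]);O=np.array([.4695,.0712])
g=lambda u,v,z: ray('w2.png',u/1.5625-.2,v/1.5625-.2,z)[:2]
def cl(p):d=p-O;return (1e3*np.array([d@ex,d@ey])).round(1)
for n,a in dict(wallL=(285,350,.04),wallR=(507,342,.04),inL=(290,335,.04),tip=(399,466,.025),hl=(383,350,.032),hr=(411,350,.032),h2l=(388,440,.032),h2r=(411,440,.032),plL=(313,463,.004),plR=(466,461,.004),flL=(268,157,.03),flR=(511,149,.03)).items(): print(n,cl(g(*a)))
```

```text
wallL [-183.7  -83.1]
wallR [-189.1   81.2]
inL [-195.5  -78.5]
tip [-72.3   0.8]
hl [-180.1  -10.8]
hr [-180.    10.5]
h2l [-102.   -8.]
h2r [-101.9   10.7]
plL [-60.5 -76.8]
plR [-61.6  61.1]
flL [-319.9  -86.7]
flR [-324.2   78. ]
```

```bash
python3 -m crank '{"grip":[0.05,0.05,0.05,0.05,0.05,0.05,0.05,0.05],"linear":[[0,-0.0027,-0.003],[0.04,0,0],[0.04,0,0],[0.04,0,0],[0.04,0,0],[0.015,0,0],[0.005,0,0],[0,0,0]],"turn":[[-0.005,0,0],[0,0,0],[0,0,0],[0,0,0],[0,0,0],[0,0,0],[0,0,0],[0,0,0]]}' 30
python3 - <<'E'
from h import *
ex=np.array([np.cos(1.341),np.sin(1.341)]);O=np.array([.4695,.0712])
need([*(O-.2*ex),.020],1.341+np.pi/2)
E
```

```text
t: 11.4
tool_pos: [0.4166, -0.1585, 0.0214]
ee_rot: [0.553, -0.441, 0.553, 0.441]
wrist_force: [0.4, 0.4, 0.1]
opening: 0.581
t 11.4 tcp [ 0.4166 -0.1585  0.0214] yaw 2.9177 shift [0.0014 0.0006 0.0357] turn [ 0.0059  0.0005 -0.0011] F [0.43 0.35 0.07] M [-0.04   0.035 -0.02 ] op 0.581 q6 -2.005
```

```bash
python3 -m crank '{"grip":[0.05,0.05,0.05,0.05,0.05,0.05,0.05,0.05,0.05,0.05,0.05,0.05],"linear":[[0.002,0,0.01],[0,0,0.008],[0,0,0.005],[0,0,0.005],[0,0,0.005],[0,0,0.005],[0,0,0.005],[0,0,0.005],[0,0,0.005],[0,0,0.005],[0,0,0.005],[0,0,0.005]],"turn":[[0.006,0,0],[0,0,0],[0,0,0],[0,0,0],[0,0,0],[0,0,0],[0,0,0],[0,0,0],[0,0,0],[0,0,0],[0,0,0],[0,0,0]]}' 30
python3 -c "
from h import *
ex=np.array([np.cos(1.341),np.sin(1.341)]);O=np.array([.4695,.0712])
need([*(O-.095*ex),.020],1.341+np.pi/2)"
python3 -m crank '{"grip":[0.05,0.05,0.05,0.05,0.05,0.05,0.05],"linear":[[0,0,0.005],[0,0,0.005],[0,0,0.005],[0,0,0.005],[0,0,0.005],[0,0,0.005],[0,0,0.005]],"turn":[[0,0,0],[0,0,0],[0,0,0],[0,0,0],[0,0,0],[0,0,0],[0,0,0]]}' 30
python3 - <<'E'
from h import *
ex=np.array([np.cos(1.341),np.sin(1.341)]);O=np.array([.4695,.0712])
need([*(O-.095*ex),.020],1.341+np.pi/2)
c=snap('scene','s3.png')
P=[int(v) for v in proj('s3.png',[.46,.05,.03])];print(P)
im=cv2.convertScaleAbs(c['color'][P[1]-55:P[1]+55,P[0]-75:P[0]+75],alpha=1.5,beta=10)
cv2.imwrite('pics/s3b.png',cv2.resize(im,None,fx=5.2,fy=5.2,interpolation=cv2.INTER_CUBIC))
E
```

```text
t: 12.6
tool_pos: [0.4325, -0.092, 0.0198]
ee_rot: [0.554, -0.439, 0.554, 0.439]
wrist_force: [-1.0, -1.4, 0.0]
opening: 0.583
t 12.6 tcp [ 0.4325 -0.092   0.0198] yaw 2.9109 shift [-0.0002  0.0013  0.0723] turn [-0.0009  0.     -0.    ] F [-1.04 -1.43  0.01] M [-0.316  0.055  0.024] op 0.583 q6 -1.847
t: 13.3
tool_pos: [0.4405, -0.0579, 0.0198]
ee_rot: [0.554, -0.439, 0.554, 0.439]
wrist_force: [-0.9, -2.0, 0.4]
opening: 0.585
t 13.3 tcp [ 0.4405 -0.0579  0.0198] yaw 2.9111 shift [-0.0002  0.0012  0.0373] turn [-0.0007  0.0001 -0.    ] F [-0.86 -2.03  0.41] M [-0.348  0.073  0.008] op 0.585 q6 -1.767
[229, 195]
```

View pics/s3b.png

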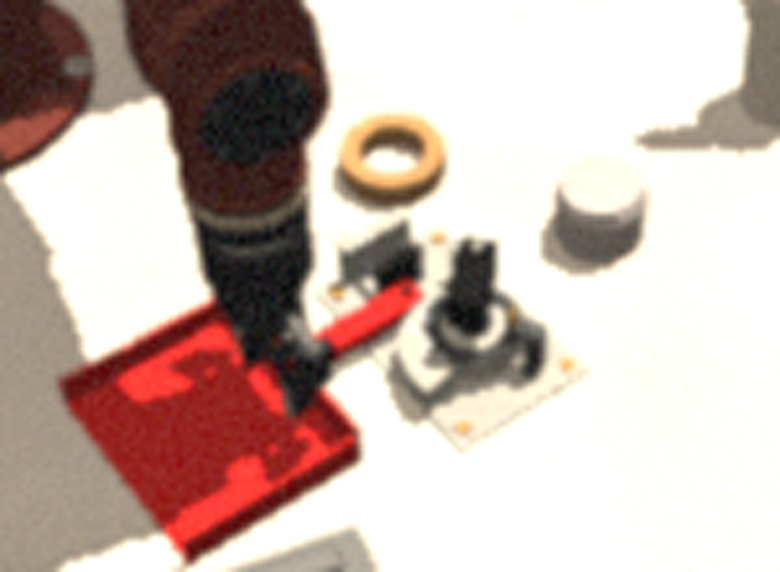

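```bash
python3 -m crank '{"grip":[0.05,0.05,0.05,0.05,0.05,0.05,0.05],"linear":[[0,0,0.005],[0,0,0.005],[0,0,0.005],[0,0,0.005],[0,0,0.005],[0,0,0.003],[0,0,0.002]],"turn":[[0,0,0],[0,0,0],[0,0,0],[0,0,0],[0,0,0],[0,0,0],[0,0,0]]}' 30
python3 -m crank '{"grip":[0.05,0.05,0.05],"linear":[[0,0,0.001],[0,0,0.001],[0,0,0.001]],"turn":[[0,0,0],[0,0,0],[0,0,0]]}' 30
python3 -m crank '{"grip":[0.05,0.05],"linear":[[0,0,0.001],[0,0,0.001]],"turn":[[0,0,0],[0,0,0]]}' 30
python3 -c "
from h import *
ex=np.array([np.cos(1.341),np.sin(1.341)]);O=np.array([.4695,.0712])
need([*(O-.095*ex),.020],1.341+np.pi/2)"
```

```text
t: 14.05
tool_pos: [0.4473, -0.0287, 0.0197]
ee_rot: [0.554, -0.439, 0.554, 0.439]
wrist_force: [-0.9, -1.1, -0.7]
opening: 0.588
t: 14.35
tool_pos: [0.448, -0.0262, 0.0198]
ee_rot: [0.554, -0.439, 0.554, 0.439]
wrist_force: [0.0, -1.8, -0.3]
opening: 0.589
t: 14.55
tool_pos: [0.4485, -0.0242, 0.0198]
ee_rot: [0.554, -0.439, 0.554, 0.439]
wrist_force: [-0.2, -0.7, -0.2]
opening: 0.58
t 14.55 tcp [ 0.4485 -0.0242  0.0198] yaw 2.9109 shift [-0.0002  0.0013  0.0027] turn [-0.0009  0.0001  0.0001] F [-0.24 -0.73 -0.19] M [-0.174  0.022  0.032] op 0.58 q6 -1.687
```

```bash
for k in 1; do :; done
python3 -m crank '{"grip":[0.05,0.05],"linear":[[0,0,0.001],[0,0,0.001]],"turn":[[0,0,0],[0,0,0]]}' 30
python3 -m crank '{"grip":[0.05],"linear":[[0,0,0.001]],"turn":[[0,0,0]]}' 30
python3 -m crank '{"grip":[0.05],"linear":[[0,0,0.001]],"turn":[[0,0,0]]}' 30
```

```text
t: 14.75
tool_pos: [0.4489, -0.0222, 0.0198]
ee_rot: [0.554, -0.439, 0.554, 0.439]
wrist_force: [-0.3, -1.0, -0.2]
opening: 0.587
t: 14.85
tool_pos: [0.4492, -0.0213, 0.0198]
ee_rot: [0.554, -0.439, 0.554, 0.439]
wrist_force: [-0.1, -4.3, -0.7]
opening: 0.587
t: 14.95
tool_pos: [0.4492, -0.0212, 0.0198]
ee_rot: [0.554, -0.44, 0.555, 0.439]
wrist_force: [-3.3, -10.8, 0.2]
opening: 0.587
```

```bash
python3 -m crank '{"grip":[0.05],"linear":[[0,0,0.0007]],"turn":[[0,0,0]]}' 30
```

```text
t: 15.05
tool_pos: [0.4492, -0.0211, 0.0198]
ee_rot: [0.553, -0.44, 0.556, 0.438]
wrist_force: [-4.3, -13.2, -0.6]
opening: 0.583
```

```bash
python3 -m crank '{"grip":[0.05,0.05,0.05,0.06,0.06,0.06,0.06,0.06],"linear":[[0,0,-0.002],[0,0,-0.006],[0,0,-0.006],[-0.03,0,0],[-0.05,0,0],[-0.05,0,0],[-0.05,0,0],[0,0,0]],"turn":[[0,0,0],[0,0,0],[0,0,0],[0,0,0],[0,0,0],[0,0,0],[0,0,0],[0,0,0]]}' 30
python3 - <<'E'
from h import *
need([.525,.0578,.0725],-2.635)
c=snap('top','t4.png')
im=cv2.convertScaleAbs(c['color'][170:280,215:395],alpha=1.5,beta=10)
cv2.imwrite('pics/t4b.png',cv2.resize(im,None,fx=4.4,fy=4.4,interpolation=cv2.INTER_CUBIC))
snap('scene','s4.png')
E
```

```text
t: 15.85
tool_pos: [0.4491, -0.0347, 0.207]
ee_rot: [0.556, -0.442, 0.552, 0.436]
wrist_force: [0.7, -0.3, -0.7]
opening: 0.697
t 15.85 tcp [ 0.4491 -0.0347  0.207 ] yaw 2.9109 shift [ 0.1349 -0.0514  0.1075] turn [-0.7373 -0.0048  0.0094] F [ 0.65 -0.27 -0.75] M [-0.042 -0.064  0.027] op 0.697 q6 -1.709
```

```bash
python3 -m crank '{"grip":[0.06,0.06,0.06,0.06,0.06,0.06,0.06,0.06,0.06],"linear":[[0,-0.0171,0.0358],[0,-0.0171,0.0358],[0,-0.0171,0.0358],[0,0,0],[0,0,0],[0,0,0],[0,0,0],[0,0,0],[0,0,0]],"turn":[[0,-0.0048,0.0094],[0,0,0],[0,0,0],[-0.147,0,0],[-0.147,0,0],[-0.147,0,0],[-0.147,0,0],[-0.147,0,0],[0,0,0]]}' 30
python3 - <<'E'
from h import *
need([.525,.0578,.0725],-2.635)
c=snap('wrist','w5.png');cv2.imwrite('pics/w5b.png',cv2.resize(cv2.convertScaleAbs(c['color'],alpha=1.5,beta=10),(800,600),interpolation=cv2.INTER_CUBIC))
E
```

```text
t: 16.85
tool_pos: [0.5199, 0.0595, 0.1979]
ee_rot: [0.359, -0.605, 0.358, 0.614]
wrist_force: [0.9, -0.1, 0.0]
opening: 0.702
t 16.85 tcp [0.5199 0.0595 0.1979] yaw -2.635 shift [ 0.1254 -0.0043 -0.0054] turn [-0.0001  0.0118 -0.0059] F [ 0.91 -0.1   0.04] M [-0.011 -0.023 -0.009] op 0.702 q6 -2.217
```

View pics/w5b.png

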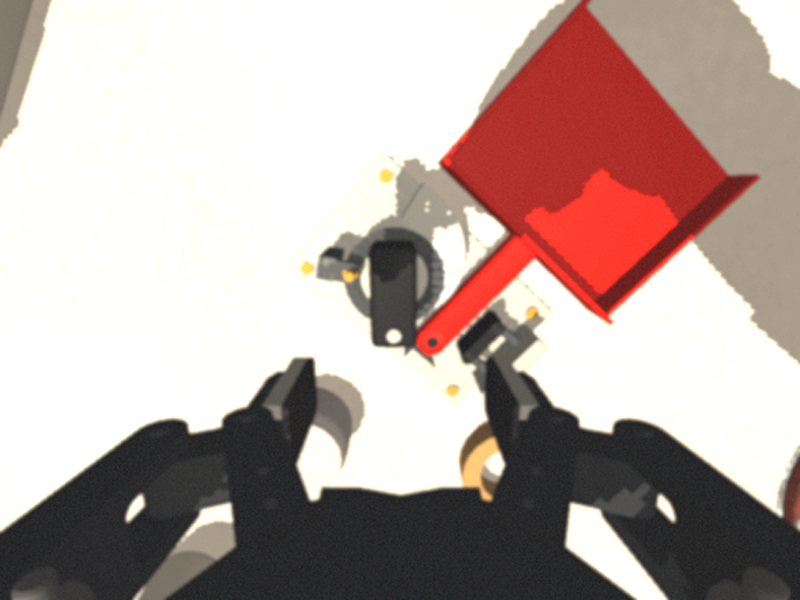

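```bash
python3 -m crank '{"grip":[0.06,0.06,0.06,0.06,0.06,0.06],"linear":[[0,-0.0043,-0.005],[0.04,0,0],[0.04,0,0],[0.03,0,0],[0.012,0,0],[0,0,0]],"turn":[[0,0.0118,-0.0059],[0,0,0],[0,0,0],[0,0,0],[0,0,0],[0,0,0]]}' 30
python3 -c "from h import *;need([.525,.0578,.0725],-2.635)"
```

```text
t: 17.5
tool_pos: [0.5262, 0.0572, 0.0762]
ee_rot: [-0.36, 0.609, -0.36, -0.609]
wrist_force: [0.7, -0.6, -0.2]
opening: 0.706
t 17.5 tcp [0.5262 0.0572 0.0762] yaw -2.6389 shift [0.0037 0.0008 0.0011] turn [-0.0039 -0.0003 -0.0001] F [ 0.67 -0.55 -0.21] M [-0.008 -0.007  0.017] op 0.706 q6 -2.212
```

```bash
python3 -m crank '{"grip":[0.045,0.04,0.035,0.03,0.02,0.02,0.02,0.02,0.02],"linear":[[0.003,0.0006,0.001],[0,0,0],[0,0,0],[0,0,0],[0,0,0],[0,0,0],[0,0,0],[0,0,0],[0,0,0]],"turn":[[0,0,0],[0,0,0],[0,0,0],[0,0,0],[0,0,0],[0,0,0],[0,0,0],[0,0,0],[0,0,0]]}' 30
python3 -m crank '{"grip":[0.02,0.02,0.02],"linear":[[0,0,0],[0,0,0],[0,0,0]],"turn":[[0,0,0],[0,0,0],[0,0,0]]}' 60
python3 -c "from h import *;need([.525,.0578,.0725],-2.635)"
```

```text
t: 18.4
tool_pos: [0.5263, 0.0574, 0.0748]
ee_rot: [-0.36, 0.61, -0.359, -0.608]
wrist_force: [-2.4, -3.1, 4.0]
opening: 0.318
t: 18.7
tool_pos: [0.5263, 0.0574, 0.0749]
ee_rot: [-0.36, 0.61, -0.359, -0.608]
wrist_force: [-3.5, -3.4, 4.9]
opening: 0.316
t 18.7 tcp [0.5263 0.0574 0.0749] yaw -2.6374 shift [0.0024 0.001  0.001 ] turn [-0.0024 -0.0025  0.0018] F [-3.47 -3.36  4.86] M [-0.966  0.797  0.017] op 0.316 q6 -2.213
```

```bash
python3 -m crank '{"grip":[0.02,0.02,0.02,0.02,0.02,0.02,0.02],"linear":[[-0.0015,0.0005,0.0005],[0,0,0],[0,0,0],[0,0,0],[0,0,0],[0,0,0],[0,0,0]],"turn":[[0,0,0],[0,0,0],[0.05,0,0],[0.05,0,0],[0.05,0,0],[0.05,0,0],[0,0,0]]}' 60
python3 -c "from h import *;need([.525,.0578,.0725],-2.635)"
python3 -m crank '{"grip":[0.02,0.02,0.02,0.02],"linear":[[0,0,0],[0,0,0],[0,0,0],[0,0,0]],"turn":[[0.04,0,0],[0.03,0,0],[0.03,0,0],[0,0,0]]}' 60
python3 -c "from h import *;need([.525,.0578,.0725],-2.635)"
```

```text
t: 19.4
tool_pos: [0.5258, 0.0574, 0.0761]
ee_rot: [-0.419, 0.571, -0.419, -0.568]
wrist_force: [-0.8, -5.5, -1.2]
opening: 0.317
t 19.4 tcp [0.5258 0.0574 0.0761] yaw -2.8394 shift [0.0036 0.0006 0.0006] turn [-0.2044 -0.0028  0.0021] F [-0.79 -5.51 -1.17] M [-1.393  0.025 -0.06 ] op 0.317 q6 -2.011
t: 19.8
tool_pos: [0.5257, 0.0573, 0.0761]
ee_rot: [-0.447, 0.549, -0.447, -0.547]
wrist_force: [-0.7, -5.4, -0.6]
opening: 0.318
t 19.8 tcp [0.5257 0.0573 0.0761] yaw -2.9387 shift [0.0036 0.0006 0.0006] turn [-0.3037 -0.0028  0.0019] F [-0.69 -5.41 -0.58] M [-1.602  0.165 -0.043] op 0.318 q6 -1.912
```

```bash
for i in 1; do
python3 -m crank '{"grip":[0.02,0.02,0.02],"linear":[[0,0,0],[0,0,0],[0,0,0]],"turn":[[0.03,0,0],[0.03,0,0],[0,0,0]]}' >/dev/null
python3 -c "from h import *;need([.525,.0578,.0725],-2.635)"
python3 -m crank '{"grip":[0.02,0.02,0.02],"linear":[[0,0,0],[0,0,0],[0,0,0]],"turn":[[0.03,0,0],[0.03,0,0],[0,0,0]]}' >/dev/null
python3 -c "from h import *;need([.525,.0578,.0725],-2.635)"
python3 -m crank '{"grip":[0.02,0.02,0.02],"linear":[[0,0,0],[0,0,0],[0,0,0]],"turn":[[0.03,0,0],[0.03,0,0],[0,0,0]]}' >/dev/null
python3 -c "from h import *;need([.525,.0578,.0725],-2.635)"
done
```

```text
t 20.1 tcp [0.5256 0.0573 0.0761] yaw -2.9987 shift [0.0036 0.0006 0.0006] turn [-0.3637 -0.0028  0.0019] F [-1.55 -6.97  0.35] M [-1.651  0.271 -0.012] op 0.318 q6 -1.852
t 20.4 tcp [0.5255 0.0572 0.0761] yaw -3.0588 shift [0.0036 0.0005 0.0006] turn [-0.4238 -0.0028  0.0018] F [-2.83 -5.29  0.24] M [-1.722  0.442 -0.054] op 0.316 q6 -1.792
t 20.7 tcp [0.5255 0.0572 0.0761] yaw -3.1187 shift [0.0036 0.0005 0.0006] turn [-0.4837 -0.0027  0.0016] F [-2.66 -6.91  1.4 ] M [-1.764  0.541  0.033] op 0.316 q6 -1.732
```

```bash
python3 -m crank '{"grip":[0.02,0.02,0.02],"linear":[[0,0,-0.001],[0,0,0],[0,0,0]],"turn":[[0.03,0,0],[0.03,0,0],[0,0,0]]}' >/dev/null
python3 -c "from h import *;need([.525,.0578,.0725],-2.635)"
python3 -m crank '{"grip":[0.02,0.02,0.02],"linear":[[0,0,0],[0,0,0],[0,0,0]],"turn":[[0.03,0,0],[0.03,0,0],[0,0,0]]}' >/dev/null
python3 -c "from h import *;need([.525,.0578,.0725],-2.635)"
python3 -m crank '{"grip":[0.02,0.02,0.02],"linear":[[0,0,0],[0,0,0],[0,0,0]],"turn":[[0.03,0,0],[0.03,0,0],[0,0,0]]}' >/dev/null
python3 -c "from h import *;need([.525,.0578,.0725],-2.635)"
```

```text
t 21.0 tcp [0.5254 0.0569 0.0761] yaw 3.1052 shift [0.0036 0.0004 0.0009] turn [-0.5429 -0.0012  0.002 ] F [-3.2  -3.97  1.02] M [-1.038  0.729  0.057] op 0.315 q6 -1.674
t 21.3 tcp [0.5253 0.0569 0.0761] yaw 3.0457 shift [0.0036 0.0004 0.0009] turn [-0.6025 -0.0013  0.0018] F [-3.56 -3.64  1.94] M [-1.093  0.868 -0.04 ] op 0.314 q6 -1.615
t 21.6 tcp [0.5252 0.0568 0.076 ] yaw 2.9857 shift [0.0035 0.0004 0.0009] turn [-0.6624 -0.0013  0.0016] F [-4.15 -3.82  2.17] M [-1.142  0.975  0.011] op 0.315 q6 -1.555
```

```bash
python3 -m crank '{"grip":[0.02,0.02,0.02],"linear":[[-0.0005,0.0007,0],[0,0,0],[0,0,0]],"turn":[[0.03,0,0],[0.03,0,0],[0,0,0]]}' >/dev/null
python3 -c "from h import *;need([.525,.0578,.0725],-2.635)"
python3 -m crank '{"grip":[0.02,0.02,0.02],"linear":[[0,0,0],[0,0,0],[0,0,0]],"turn":[[0.03,0,0],[0.03,0,0],[0,0,0]]}' >/dev/null
python3 -c "from h import *;need([.525,.0578,.0725],-2.635)"
python3 -m crank '{"grip":[0.02,0.02,0.02],"linear":[[0,0,0],[0,0,0],[0,0,0]],"turn":[[0.03,0,0],[0.03,0,0],[0,0,0]]}' >/dev/null
python3 -c "from h import *;need([.525,.0578,.0725],-2.635)"
```

```text
t 21.9 tcp [0.5249 0.0569 0.0761] yaw 2.9261 shift [0.0036 0.0001 0.001 ] turn [-0.7221 -0.0013  0.0023] F [-0.32 -3.62 -5.54] M [-1.329 -0.249  0.051] op 0.317 q6 -1.495
t 22.2 tcp [0.5248 0.0568 0.0762] yaw 2.8665 shift [0.0037 0.0001 0.001 ] turn [-0.7816 -0.0012  0.0022] F [ 0.18 -5.64 -7.47] M [-1.465 -0.188 -0.033] op 0.32 q6 -1.436
t 22.5 tcp [0.5247 0.0569 0.0761] yaw 2.8069 shift [0.0036 0.     0.001 ] turn [-0.8413 -0.0011  0.002 ] F [ 0.57 -5.67 -6.15] M [-1.43  -0.047 -0.013] op 0.315 q6 -1.376
```

```bash
python3 -m crank '{"grip":[0.02,0.02,0.02],"linear":[[0.0002,0,0],[0,0,0],[0,0,0]],"turn":[[0.03,0,0],[0.02,0,0],[0,0,0]]}' >/dev/null
python3 -c "from h import *;need([.525,.0578,.0725],-2.635)"
python3 -m crank '{"grip":[0.02,0.02,0.02],"linear":[[0,0,0],[0,0,0],[0,0,0]],"turn":[[0.03,0,0],[0.02,0,0],[0,0,0]]}' >/dev/null
python3 -c "from h import *;need([.525,.0578,.0725],-2.635)"
python3 -m crank '{"grip":[0.02,0.02,0.02],"linear":[[0,0,0],[0,0,0],[0,0,0]],"turn":[[0.03,0,0],[0.02,0,0],[0,0,0]]}' >/dev/null
python3 -c "from h import *;need([.525,.0578,.0725],-2.635)"
```

```text
t 22.8 tcp [0.5247 0.0569 0.0761] yaw 2.7573 shift [0.0036 0.0001 0.001 ] turn [-0.8909 -0.0012  0.002 ] F [-1.67 -5.33 -4.82] M [-1.388  0.227  0.086] op 0.316 q6 -1.326
t 23.1 tcp [0.5246 0.0569 0.0761] yaw 2.7074 shift [0.0036 0.0001 0.001 ] turn [-0.9408 -0.0012  0.002 ] F [-2.06 -4.71 -5.16] M [-1.445  0.301  0.193] op 0.314 q6 -1.276
t 23.4 tcp [0.5246 0.0568 0.0761] yaw 2.6575 shift [0.0036 0.0001 0.0011] turn [-0.9907 -0.0013  0.0019] F [-1.55 -4.7  -3.6 ] M [-1.504  0.425  0.22 ] op 0.317 q6 -1.226
```

```bash
python3 -m crank '{"grip":[0.02,0.02,0.02],"linear":[[0,0,0],[0,0,0],[0,0,0]],"turn":[[0.03,0,0],[0.03,0,0],[0,0,0]]}' >/dev/null
python3 -c "from h import *;need([.525,.0578,.0725],-2.635)"
python3 -m crank '{"grip":[0.02,0.02,0.02],"linear":[[0,0,0],[0,0,0],[0,0,0]],"turn":[[0.03,0,0],[0.03,0,0],[0,0,0]]}' >/dev/null
python3 -c "from h import *;need([.525,.0578,.0725],-2.635)"
python3 -m crank '{"grip":[0.02,0.02,0.02],"linear":[[0,0,0],[0,0,0],[0,0,0]],"turn":[[0.03,0,0],[0.02,0,0],[0,0,0]]}' >/dev/null
python3 -c "from h import *;need([.525,.0578,.0725],-2.635)"
```

```text
t 23.7 tcp [0.5245 0.0568 0.0761] yaw 2.5973 shift [0.0036 0.0001 0.0011] turn [-1.0509 -0.0012  0.0017] F [-2.31 -5.4  -3.8 ] M [-1.476  0.47   0.264] op 0.313 q6 -1.166
t 24.0 tcp [0.5244 0.0568 0.0761] yaw 2.5373 shift [0.0036 0.0001 0.0011] turn [-1.1109 -0.0012  0.0016] F [-2.57 -5.94 -3.25] M [-1.52   0.585  0.378] op 0.316 q6 -1.106
t 24.3 tcp [0.5244 0.0568 0.0761] yaw 2.4878 shift [0.0036 0.0001 0.0012] turn [-1.1604 -0.0012  0.0016] F [-3.81 -6.04 -3.58] M [-1.556  0.723  0.446] op 0.323 q6 -1.057
```

```bash
python3 -m crank '{"grip":[0.02,0.02,0.02],"linear":[[0,0,0],[0,0,0],[0,0,0]],"turn":[[0.03,0,0],[0.03,0,0],[0,0,0]]}' >/dev/null
python3 -c "from h import *;need([.525,.0578,.0725],-2.635)"
python3 -m crank '{"grip":[0.02,0.02,0.02],"linear":[[0,0,0],[0,0,0],[0,0,0]],"turn":[[0.015,0,0],[0,0,0],[0,0,0]]}' >/dev/null
python3 -c "from h import *;need([.525,.0578,.0725],-2.635)"
python3 -m crank '{"grip":[0.02,0.02],"linear":[[0,0,0],[0,0,0]],"turn":[[-0.015,0,0],[0,0,0]]}' >/dev/null
python3 -c "from h import *;need([.525,.0578,.0725],-2.635)"
python3 -m crank '{"grip":[0.02,0.02],"linear":[[0,0,0],[0,0,0]],"turn":[[-0.015,0,0],[0,0,0]]}' >/dev/null
python3 -c "from h import *;need([.525,.0578,.0725],-2.635)"
```

```text
t 24.6 tcp [0.5243 0.0568 0.0761] yaw 2.4275 shift [0.0036 0.0001 0.0012] turn [-1.2207e+00 -1.1000e-03  1.3000e-03] F [-2.31 -6.28 -2.95] M [-1.482  0.748  0.489] op 0.316 q6 -0.996
t 24.9 tcp [0.5243 0.0569 0.0761] yaw 2.4135 shift [0.0036 0.0001 0.0012] turn [-1.2347e+00 -1.1000e-03  1.4000e-03] F [-2.55 -4.82 -2.77] M [-1.489  0.827  0.507] op 0.315 q6 -0.982
t 25.1 tcp [0.5243 0.057  0.0761] yaw 2.4281 shift [ 0.0036 -0.      0.001 ] turn [-1.2201e+00 -7.0000e-04  1.4000e-03] F [-3.1  -4.74 -2.89] M [-1.352  0.788  0.038] op 0.316 q6 -0.997
t 25.3 tcp [0.5244 0.057  0.0761] yaw 2.4428 shift [0.0036 0.     0.001 ] turn [-1.2054e+00 -5.0000e-04  1.6000e-03] F [-2.78 -4.69 -3.53] M [-1.32   0.9   -0.052] op 0.319 q6 -1.012
```

```bash
python3 -m crank '{"grip":[0.026,0.032,0.038,0.045,0.055,0.06,0.06,0.06,0.06,0.06,0.06],"linear":[[0,0,0],[0,0,0],[0,0,0],[0,0,0],[0,0,0],[0,0,0],[-0.03,0,0],[-0.05,0,0],[-0.05,0,0],[0,0,0],[0,0,0]],"turn":[[0,0,0],[0,0,0],[0,0,0],[0,0,0],[0,0,0],[0,0,0],[0,0,0],[0,0,0],[0,0,0],[0,0,0],[0,0,0]]}' 30
python3 - <<'E'
from h import *
need([.5235,.0585,.071],2.375)
c=snap('wrist','w6.png')
im=c['color'][120:270,170:370]
cv2.imwrite('pics/w6b.png',cv2.resize(cv2.convertScaleAbs(im,alpha=1.3,beta=5),(800,600),interpolation=cv2.INTER_CUBIC))
E
```

```text
t: 26.4
tool_pos: [0.5256, 0.057, 0.2082]
ee_rot: [0.643, -0.299, 0.639, 0.297]
wrist_force: [0.5, 0.1, -0.7]
opening: 0.701
t 26.4 tcp [0.5256 0.057  0.2082] yaw 2.4411 shift [ 0.1372  0.0033 -0.0007] turn [0.0661 0.0034 0.005 ] F [ 0.53  0.11 -0.69] M [-0.004 -0.011 -0.044] op 0.701 q6 -1.01
```

View pics/w6b.png

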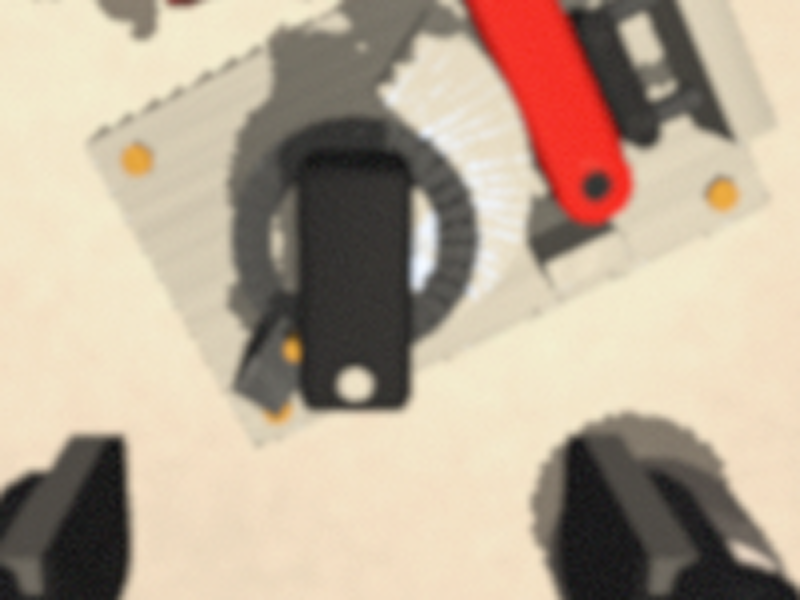

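Run:
```python
from h import *
ex=np.array([np.cos(1.341),np.sin(1.341)]);ey=np.array([-ex[1],ex[0]]);O=np.array([.4695,.0712])
def cl(p):d=p[:2]-O;return (1e3*np.array([d@ex,d@ey])).round(1)
g=lambda u,v,z: cl(ray('w6.png',170+u/4-.4,120+v/4-.4,z))
print('hole',g(596,184,.032),'tip',g(603,224,.025),g(600,222,.032),'stop top face edge',g(548,265,.038),g(612,236,.038))
print('plate',g(90,142,.004),g(258,446,.004),g(770,200,.004))
for f,n in (('w1.png',0),('w5.png',1)): pass
g5=lambda u,v,z: cl(ray('w5.png',u/1.5625-.2,v/1.5625-.2,z))
print('before closing hole',g5(432,342,.032),'tip',g5(428,355,.025))
g2=lambda u,v,z: cl(ray('w2.png',u/1.5625-.2,v/1.5625-.2,z)); print('initial hole',g2(400,458,.032),'tip',g2(399,466,.025))
c=snap('top','t7.png')
```

```text
hole [17.3 12.7] tip [31.1 10.7] [28.1  9.3] stop top face edge [31.2 -9.8] [31.7 10. ]
plate [ -58.9 -118.8] [  54.7 -120.3] [53.9 63.1]
before closing hole [18.3 -1.8] tip [29.9  5.6]
initial hole [-85.1   1.7] tip [-72.3   0.8]
```

```bash
python3 -c "
from h import *
print(manip.close_job())"
```

```text
the job is handed in; nothing more can be done
None
```

The dustpan is home in the clip and the ratcheted cam is holding it, by my own checks; I handed the job in at about t = 26.5 s of the allowed 72. No verdict was reported.

- **Opening the cam:** I pressed the knob about 6 mm, which read about 11 N on the wrist. I turned it back 1.28 rad with almost no torque until it met the open stop, then let it spring up.
- **Sliding the pan in:** I pushed from inside the back wall at about 2 N. It stopped hard against the back stop; the wrist force peaked at about 14 N.
- **Clamping:** The load came on at a knob angle of about 0.87 rad. I turned on to about 1.23 rad, where the torque was 0.5 N m. That suggests about 12 N on the handle, with a range of about 10 to 16 N.

**Last checks:**
- When I backed off 0.03 rad, the torque fell to about zero. After release, the wrist picture shows the knob still at about 1.19 rad, so it had not dropped a tooth.
- The handle end measures 28 to 31 mm in the clip frame; it needs more than 26 mm. The camera calibration is good to about 2 mm, so that margin is not large.
- The squeeze force comes only from torque; I could not measure it directly.
- I did not measure the bystanders again. I saw no contact with any of them, and the tin, tape and brush looked undisturbed in the pictures I viewed during the job.
- The gripper was open and about 0.2 m above the shelf at hand-in.

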